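# Hang the tube holder on the board screw

### The arm

A 6-joint arm with a two-finger parallel gripper is mounted at the origin on the work surface. World frame = base frame: x ahead of the robot, y to its left, z up, the work surface at z = 0. Lengths are in m, angles in rad, forces in N, time in s.
With the tool pointing down it reaches from about 0.25 to 0.775 m from the base axis. Payload 4 kg.
Tool frame: the origin (TCP) lies midway between the tips of the shut fingers; the grasp point (between the pads) lies 19 mm behind it (arm.grip_point_offset is the distance from the TCP to the grasp point, in m); z points along the fingers, y is the direction in which the jaws open and shut (so a half turn about z gives the same grasp; the last joint's range is limited). The gripper opens to 94 mm and grips with 3 to 60 N. Pads are 16 mm wide; open, the fingers measure 119 mm over their backs; the gripper's body (75 mm by 177 mm) begins 78 mm behind the grasp point.
Start: joints at [-1.396, 0.087, 1.371, -0, 1.684, -0.103], TCP at [0.151, -0.529, 0.206] pointing down, gripper open.
Joint ranges: [-3.1, 3.1], [-0.76, 2.03], [0.27, 2.55], [-1.08, 4.22], [0.17, 2.65], [-2.57, 2.57]. Speed limits (rad/s): [2.79, 2.79, 3.14, 3.14, 3.14, 3.14].

### API

Orientations are given as a rotation vector (axis times angle).
In Python, from cell import arm, viewer gives the robot as it stands. The module is installed in compiled form; this text tells all that it offers.
- The arm moves only by the tool jog_arm, never from a script. Its argument "steps" is a list of rows, each an object with "translation": the shift along the tool's x, y, z in units of 30 mm (1.0 is 30 mm), a list of three; "delta_rot": the turn, a rotation vector about the tool's x, y, z in units of 6 degrees (1.0 is 6 degrees), a list of three; "fingers": the finger opening in mm, from 0 to 94. A call has 1 to 20 rows; each row shifts and turns the commanded pose from where the row before left it, along the tool's axes as they then stand; what a row does not reach is not made up. A row lasts 1/10 s, in which the tool goes at most 50 mm and 8.59 degrees, less where a joint would pass 70% of its speed; a pose out of reach is approached as far as the arm can. A call is refused whole if a number of a shift passes 1 or a number of a turn 1, either way. A call with a gripper value outside its range is refused whole. The fingers move at their own pace and stop on an object; "force" is the grip in N (left out, the last holds). Time passes only in rows, so rows that do not move let the fingers close. It gives the time, the measured TCP pose, the force and the opening at its end, in the units of the state.
- arm.sense(): the state, without advancing time (a new reading comes with each control period).
- viewer.camera(name): name is "scene" or "top" or "wrist"; returns a dict with "image" (400x640x3 uint8, red, green, blue), "fx", "fy", "cx", "cy" (pixels), "R" (3x3) and "t" (3): a world point X has camera coordinates R X + t. Camera axes: x right, y down, z forward; pixel columns grow to the right and rows downward; lengths in m; the calibration is good to about 2 mm. A picture is of the moment at which its call begins. There is no depth.
- arm.finish_job(): hands the job in, once; it reports no verdict.
The state is a dict: "time_s": time; "qpos": joint angles; "dq": joint speeds; "effort": joint torques, N m; "ee_pos": TCP position; "tool_rot": TCP orientation; "force": force on the tool from outside, world axes, zero at the start; "ft_torque": the same for the moment, N m; "width": finger opening in m.
Only numpy, scipy, OpenCV 4.12 (cv2) and the standard library are available. Lean on these libraries where they do the work, as an engineer would, in place of code of your own. Each camera call takes 0.05 s, during which the arm holds its last target. There are 200 camera calls.

### The job

Pick up the tube holder that has the keyhole in its back plate and hang it on the screw of the upright board: push the wide part of the keyhole over the screw head until the plate is against the board, then pull down until it is fully home in the slot, upright, and let go. The screw may be anywhere near the middle of the rail, so find it by eye or by touch; leave the holder without a keyhole and everything else on the bench where it is.

Things in the scene. Friction and masses are not known exactly. Their poses are not given: they have to be found in the camera images.
- board: Fixed upright plywood board, 320 x 240 x 18 mm, standing on the bench, a flush horizontal aluminium rail across its front. Origin: mid-width of the front face's lower edge, on the bench. x points into the board, y along the rail, z up. ONE rigid steel screw sticks out of the rail towards -x: shank 10 diameter, 12 long; round head 26 diameter, 6 thick, its face 18 off the board
- rail (a point): Point on the board's front face, mid-width, on the rail's centre line, 190 mm above the bench; axes as the board. The screw's axis is exactly at this height, but clamped anywhere within 24 mm to either side of this point along y; where is not reported: look or feel for it
- holder_grip (a point): The keyhole tube holder: loose bare aluminium L, 110 x 110 x 150 mm, 0.28 to 0.46 kg, standing upright on its shelf. x points out of the back of its plate, y across, z up. An upright middle divider (along x, 18 thick, top 95 above the underside) can be pinched across y from above; free space 45 either side. This point: in the divider, 65 in front of the back face, 80 above the underside
- keyhole (a point): Centre of the keyhole's wide opening at the holder's back face (plate 6 thick), axes as the holder; 100 mm above its underside, mid-width. Octagon, 36 across flats; a slot 15 wide runs up from it, ending 33 above this point; sloped shoulders lead the shank in. Head passes only the wide part, 22 mm is free in front of the plate. Fully home, this point is 28 below the screw's axis
- plain_grip (a point): A second holder, same form, size and material, whose back plate has only two small 8 mm screw holes and no keyhole: it does not fit the screw and stays where it is. Same point on its divider, same axes
- tube1_c (a point): white squeeze tube standing on its cap, 60 x 48 x 176 mm; its centre. A bystander
- tube2_c (a point): second such white tube; its centre. A bystander
- spray_c (a point): amber round bottle with black cap, 64 mm diameter, 170 mm tall; its centre. A bystander
- battery_c (a point): black and red power-tool battery, 110 x 75 x 65 mm; its centre. A bystander
- pad_c (a point): blue foam polishing pad on a black backing plate, 150 mm diameter, 58 mm tall with its spigot; a point 20 mm up its axis. A bystander
- tin_c (a point): flat round metal wax tin, 88 mm diameter, 38 mm tall; its centre. A bystander

How it is judged:
At the end, for the whole second after the job is handed in: The keyhole holder hangs on the screw at rest: keyhole point within 10 mm of the board's face, 22 to 34 mm below the screw's height (28 is fully home), within 34 mm of mid-rail sideways, upright within 0.12 rad, its back square to the board within 0.15 rad (x of keyhole in the frame of rail between -0.01 and 0.004 m and y of keyhole in the frame of rail between -0.034 and 0.034 m and z of keyhole in the frame of rail between -0.034 and -0.022 m and angle between holder_grip's own z axis and vertical below 0.12 rad and angle between the x axis of holder_grip and the x axis of rail, either way round below 0.15 rad); the robot touches nothing.
It fails at once if the holder without a keyhole was moved by more than 30 mm (distance of plain_grip from where it was at the start of the episode above 0.03 m).
It fails at once if a bystander (tube, bottle, battery, pad or tin) was moved by more than 40 mm (distance of any of tube1_c, tube2_c, spray_c, battery_c, pad_c, tin_c from where it was at the start of the episode above 0.04 m).
It also fails if it takes over 72 s, if anything falls off the work surface, if the arm or the gripper's body presses on something with over 40 N, if the wrist force passes 120 N, or if a joint passes its speed limit or range.

## Working session

There is one attempt and no reset: what is moved stays moved. The work goes in short steps, Python scripts to look and compute and a tool call to move; the robot and the scene stay as the last step left them, time stands still between calls to the robot, and variables do not carry over. Pictures are saved under pics/ and viewed, on a budget of 10 in all, crops included, one or two more only if the job needs it, and the job is handed in when it is done.

Besides the shell and the picture viewer there is one more tool, called after "Request:" as name([rows], argument=value, ...), one row to a line, values as JSON. jog_arm: Moves the arm, as the interface text tells. Its arguments: {"type":"object","properties":{"steps":{"type":"array","items":{"type":"object","properties":{"translation":{"type":"array","items":{"type":"number"}},"delta_rot":{"type":"array","items":{"type":"number"}},"fingers":{"type":"number"}}}},"force":{"type":"number"}},"required":["steps"]}

```bash
mkdir -p pics; cat > h.py <<'E'
import numpy as np, cv2
from cell import arm, viewer
from scipy.spatial.transform import Rotation as Ro
def snap(n,f):
    c=viewer.camera(n); cv2.imwrite(f'pics/{f}.png',c['image'][:,:,::-1]); np.savez(f'pics/{f}.npz',**{k:c[k] for k in c}); return c
def ray(c,u,v):
    d=np.array([(u-c['cx'])/c['fx'],(v-c['cy'])/c['fy'],1.]); R=np.array(c['R']); return -R.T@np.array(c['t']), R.T@d
def plane(c,u,v,z):
    o,d=ray(c,u,v); return o+d*(z-o[2])/d[2]
def tri(c1,p1,c2,p2):
    o,d=ray(c1,*p1); q,e=ray(c2,*p2); s=np.linalg.lstsq(np.c_[d,-e],q-o,rcond=None)[0]
    a,b=o+d*s[0],q+e*s[1]; return (a+b)/2, np.linalg.norm(a-b)
def proj(c,X):
    p=np.array(c['R'])@X+np.array(c['t']); return np.array([c['fx']*p[0]/p[2]+c['cx'],c['fy']*p[1]/p[2]+c['cy']])
def ld(f): return dict(np.load(f'pics/{f}.npz'))
E
python3 - <<'E'
from h import *
for n in ('top','scene'):
    c=snap(n,n+'0'); print(n,c['fx'],c['cx'],c['cy'],np.round(c['R'],3).tolist(),np.round(c['t'],3))
s=arm.sense(); print(s)
E
```

```text
top 471.2508456309352 314.9521115391449 195.24763928722587 [[-0.023, -1.0, -0.021], [-0.996, 0.025, -0.087], [0.088, 0.019, -0.996]] [0.071 0.6   1.354]
scene 419.937078137234 323.43068295850736 206.68821235842745 [[0.609, 0.793, 0.017], [0.428, -0.31, -0.849], [-0.668, 0.524, -0.528]] [-0.391 -0.117  1.489]
{'time_s': 0.1, 'qpos': array([-1.39609708e+00,  8.78544633e-02,  1.37206258e+00, -8.79643078e-06,
        1.68363968e+00, -1.03105153e-01]), 'dq': array([-0.00014135, -0.00089514, -0.00320707,  0.00088231, -0.0018304 ,
       -0.00060724]), 'effort': array([ 2.20165421e-03, -3.41250730e+01, -3.03301871e+01,  7.20534520e-02,
        3.03826563e-02, -8.66288860e-05]), 'ee_pos': array([ 0.15073775, -0.52842395,  0.20445637]), 'tool_rot': array([-3.10939130e+00, -4.34699023e-01,  1.24060723e-04]), 'force': array([ 0.13139426, -0.97929792,  0.39048084]), 'ft_torque': array([-0.02996725, -0.01189088,  0.01705702]), 'width': 0.09387257026431922}
```

View pics/top0.png

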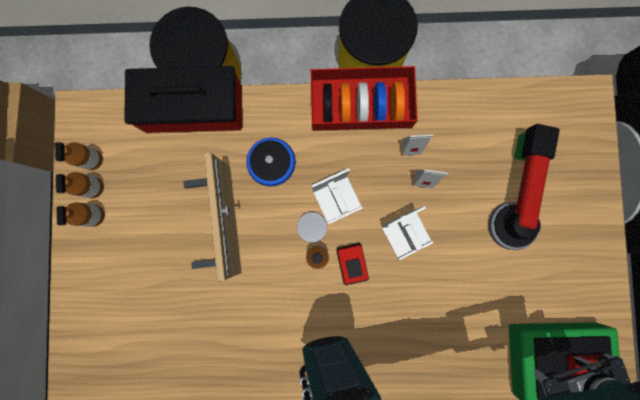

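View pics/scene0.png

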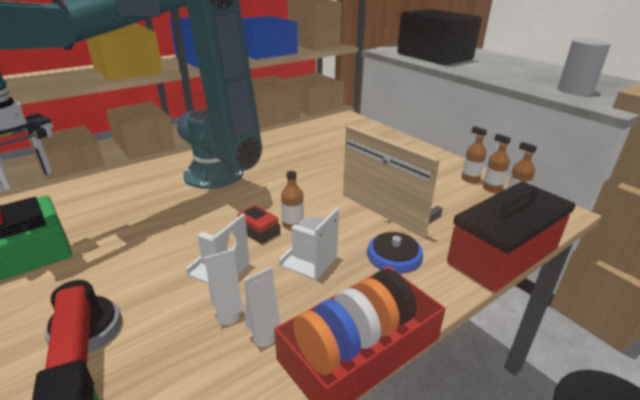

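```bash
python3 - <<'E'
from h import *
a=cv2.imread('pics/scene0.png');b=cv2.imread('pics/top0.png')
z=lambda i,x,y,w,h,s:cv2.resize(i[y:y+h,x:x+w],None,fx=s,fy=s,interpolation=cv2.INTER_CUBIC)
A=z(a,180,195,170,95,4.7);B=z(b,300,160,133,100,3);C=z(b,190,150,133,100,3)
r=np.hstack([B,C]); A=A[:, :798]; A=cv2.resize(A,(798,300*446//446 if 0 else 299))
A=cv2.resize(z(a,180,195,170,95,4.7),(536,299)); D=cv2.resize(z(a,340,120,105,120,2.5),(262,299))
cv2.imwrite('pics/c1.png',np.vstack([np.hstack([A,D]),r]))
for f in('top0','scene0'):
    c=ld(f);print(f,-c['R'].T@c['t'])
E
```

```text
top0 [0.47990993 0.03022805 1.40233126]
scene0 [ 1.28330884 -0.50606389  0.69423986]
```

View pics/c1.png

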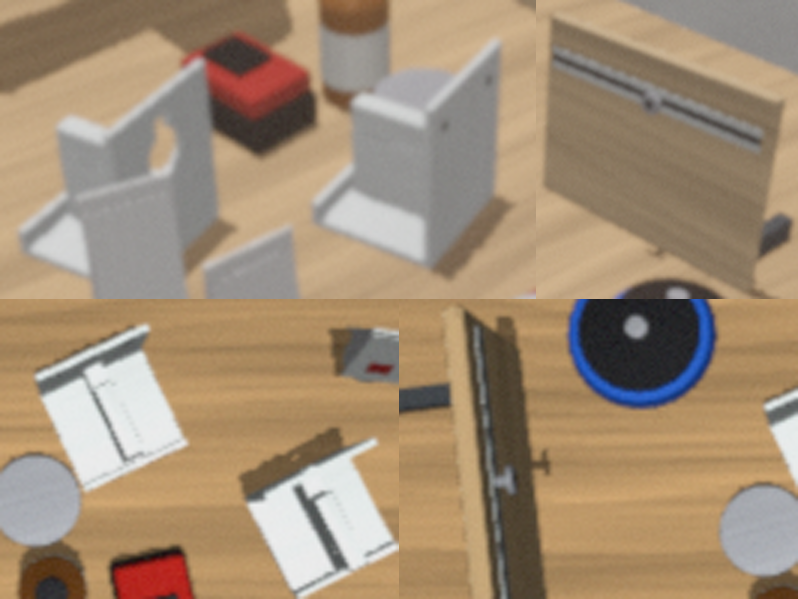

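```bash
python3 - <<'E'
from h import *
t=ld('top0');s=ld('scene0')
L=plane(t,382.3,226.7,.15);R=plane(t,425.3,207,.15);print('plate',L,R,np.linalg.norm(L-R))
d=(L-R)/np.linalg.norm(L-R); print('holder yaw (x axis)',np.degrees(np.arctan2(-d[0],d[1])))
print('shelf corner',plane(t,300+298/3,160+(595-299)/3,.006))
a=plane(s,347.2,142,.19);b=plane(s,430.4,176.8,.19);print('rail',a,b,np.linalg.norm(a-b))
d=(a-b)[:2];print('board y dir ang',np.degrees(np.arctan2(d[1],d[0])))
print('screw',plane(t,225.7,210.3,.19),plane(s,388,160.9,.19),tri(t,(225.7,210.3),s,(388,160.9)))
# top view front-top edge & rail in top view
for p in[(215.3,158.7),(225.3,250)]:print(plane(t,*p,.19))
for p in[(210,155),(232,278)]:print(plane(t,*p,.24))
E
```

```text
plate [ 0.50225364 -0.12220814  0.15      ] [ 0.55159491 -0.23765407  0.15      ] 0.12554808842231474
holder yaw (x axis) 23.14173082037638
shelf corner [ 0.41022969 -0.18612568  0.006     ]
rail [0.39422804 0.27756628 0.19      ] [0.69229565 0.3073994  0.19      ] 0.29955686719418256
board y dir ang -174.284390600461
screw [0.55350035 0.28488692 0.19      ] [0.56043991 0.28493916 0.19      ] (array([0.55523477, 0.28728985, 0.18698785]), np.float64(0.004618985398805722))
[0.68912927 0.31123342 0.19      ]
[0.45149076 0.28662001 0.19      ]
[0.69023774 0.31294279 0.24      ]
[0.38416844 0.26004381 0.24      ]
```

```bash
cat >> h.py <<'E'
def to(X,yaw=None):
    """tool-frame shift (units) to world X; yaw (deg) of tool x-axis wanted"""
    s=arm.sense(); R=Ro.from_rotvec(s['tool_rot']).as_matrix()
    print('t',round(s['time_s'],2),'tcp',np.round(s['ee_pos'],4),'F',np.round(s['force'],1),'M',np.round(s['ft_torque'],2),'w',round(s['width'],4))
    x,y=R[:,0],R[:,1]; print('yaw tool x %.2f y %.2f  z axis'%(np.degrees(np.arctan2(x[1],x[0])),np.degrees(np.arctan2(y[1],y[0]))),np.round(R[:,2],3),'q',np.round(s['qpos'],2))
    if X is not None: print('shift units',np.round(R.T@(np.array(X)-s['ee_pos'])/.03,3))
E
python3 - <<'E'
from h import *
to((.45,-.215,.32))
c=viewer.camera('wrist'); R=c['R'];o=-np.array(R).T@c['t'];print('cam',o,'fwd',np.round(R[2],3),'right',np.round(R[0],3),c['fx'])
E
```

```text
t 0.1 tcp [ 0.1507 -0.5284  0.2045] F [ 0.1 -1.   0.4] M [-0.03 -0.01  0.02] w 0.0939
yaw tool x 15.92 y -74.08  z axis [-0.     0.002 -1.   ] q [-1.4   0.09  1.37 -0.    1.68 -0.1 ]
shift units [12.459 -7.319 -3.835]
cam [ 0.21605455 -0.51080344  0.38274028] fwd [-0.225 -0.063 -0.972] right [ 0.275 -0.961 -0.002] 349.64041778673777
```

Request:
jog_arm([
  {"translation":[0.96,-0.56,-0.3]},
  {"translation":[0.96,-0.56,-0.3]},
  {"translation":[0.96,-0.56,-0.3]},
  {"translation":[0.96,-0.56,-0.3]},
  {"translation":[0.96,-0.56,-0.3]},
  {"translation":[0.96,-0.56,-0.3]},
  {"translation":[0.96,-0.56,-0.3]},
  {"translation":[0.96,-0.56,-0.3]},
  {"translation":[0.96,-0.56,-0.3]},
  {"translation":[0.96,-0.56,-0.3]},
  {"translation":[0.96,-0.56,-0.3]},
  {"translation":[0.96,-0.56,-0.3]},
  {"translation":[0.96,-0.56,-0.3]},
  {"delta_rot":[0,0,-1]},
  {"translation":[0,0,0]},
  {"translation":[0,0,0]},
])

```text
validation failed for argument at $.st...
```

```bash
python3 - <<'E'
from h import *
to((.465,-.207,.2))
c=snap('wrist','w1')
print(proj(c,np.array([.465,-.207,.095])))
E
```

```text
t 0.15 tcp [ 0.1507 -0.5285  0.2046] F [-1.  -0.7  0.8] M [-0.01 -0.01 -0.01] w 0.0939
yaw tool x 15.91 y -74.09  z axis [-0.     0.002 -1.   ] q [-1.4   0.09  1.37 -0.    1.68 -0.1 ]
shift units [13.013 -7.434  0.167]
[ -61.49087543 -453.64963744]
```

View pics/w1.png

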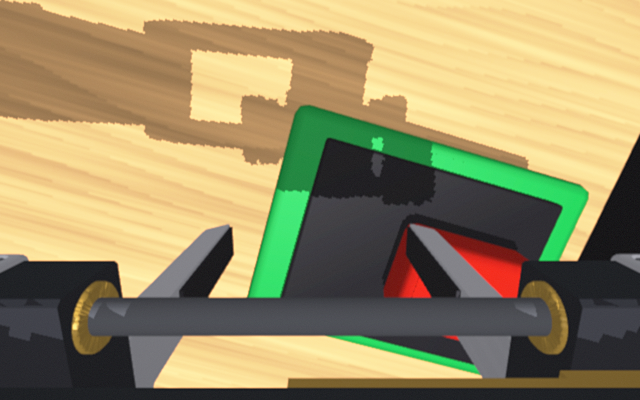

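The picture shows the start pose still: green bin, fingers at about (200,290) and (460,290). The call was refused, so I'll give all the keys in every row.

Request:
jog_arm([
  {"translation":[0.96,-0.56,-0.3],"delta_rot":[0,0,0],"fingers":94},
  {"translation":[0.96,-0.56,-0.3],"delta_rot":[0,0,0],"fingers":94},
  {"translation":[0.96,-0.56,-0.3],"delta_rot":[0,0,0],"fingers":94},
  {"translation":[0.96,-0.56,-0.3],"delta_rot":[0,0,0],"fingers":94},
  {"translation":[0.96,-0.56,-0.3],"delta_rot":[0,0,0],"fingers":94},
  {"translation":[0.96,-0.56,-0.3],"delta_rot":[0,0,0],"fingers":94},
  {"translation":[0.96,-0.56,-0.3],"delta_rot":[0,0,0],"fingers":94},
  {"translation":[0.96,-0.56,-0.3],"delta_rot":[0,0,0],"fingers":94},
  {"translation":[0.96,-0.56,-0.3],"delta_rot":[0,0,0],"fingers":94},
  {"translation":[0.96,-0.56,-0.3],"delta_rot":[0,0,0],"fingers":94},
  {"translation":[0.96,-0.56,-0.3],"delta_rot":[0,0,0],"fingers":94},
  {"translation":[0.96,-0.56,-0.3],"delta_rot":[0,0,0],"fingers":94},
  {"translation":[0.96,-0.56,-0.3],"delta_rot":[0,0,0],"fingers":94},
  {"translation":[0,0,0],"delta_rot":[0,0,-1],"fingers":94},
  {"translation":[0,0,0],"delta_rot":[0,0,0],"fingers":70},
  {"translation":[0,0,0],"delta_rot":[0,0,0],"fingers":70},
])

```text
time_s: 1.8
ee_pos: [0.4508, -0.2163, 0.3221]
tool_rot: [-3.085, -0.594, 0.001]
force: [0.7, -0.4, 0.2]
width: 0.0815
```

```bash
python3 - <<'E'
from h import *
to((.465,-.207,.2))
c=snap('wrist','w2')
print(proj(c,np.array([.465,-.207,.095])))
E
```

```text
t 1.8 tcp [ 0.4508 -0.2163  0.3221] F [ 0.7 -0.4  0.2] M [-0.04  0.08  0.02] w 0.0815
yaw tool x 21.79 y -68.21  z axis [-0.001  0.    -1.   ] q [-0.56 -0.02  1.25 -0.    1.91  0.63]
shift units [ 0.558 -0.109  4.069]
[315.80603708 158.14510358]
```

View pics/w2.png

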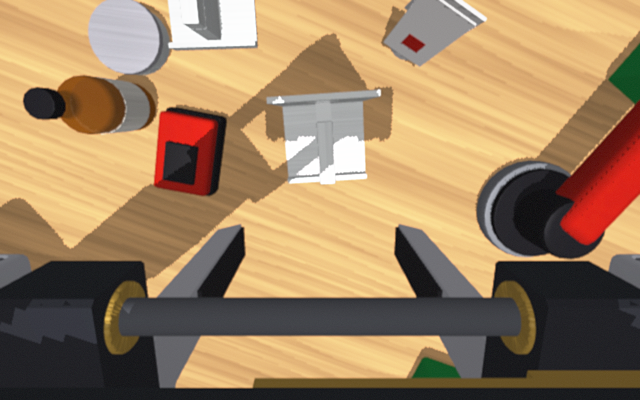

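```bash
python3 - <<'E'
from h import *
c=ld('w2')
i=cv2.imread('pics/w2.png')[80:200,250:400]; cv2.imwrite('pics/c2.png',cv2.resize(i,None,fx=5,fy=5,interpolation=cv2.INTER_CUBIC))
L=plane(c,268,98,.15);R=plane(c,380,91,.15);print(L,R,np.linalg.norm(L-R))
l=plane(c,290,182,.006);r=plane(c,367,177,.006);print(l,r,np.linalg.norm(l-r))
for d in(L-R,l-r):print('yaw',np.degrees(np.arctan2(-d[0],d[1])))
print((L+R)/2,(l+r)/2)
E
```

```text
[ 0.50846112 -0.14061404  0.15      ] [ 0.5546129  -0.23824515  0.15      ] 0.10798991013441533
[ 0.40847367 -0.18859648  0.006     ] [ 0.45643547 -0.2885161   0.006     ] 0.1108343976775586
yaw 25.300850953448684
yaw 25.641179867160748
[ 0.53153701 -0.18942959  0.15      ] [ 0.43245457 -0.23855629  0.006     ]
```

View pics/c2.png

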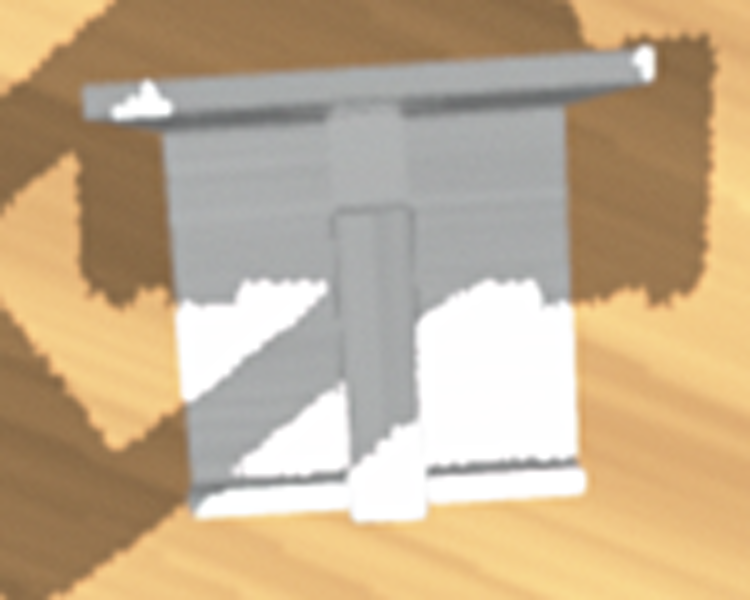

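```bash
python3 - <<'E'
from h import *
c=ld('w2');x=np.array([np.cos(np.radians(25.5)),np.sin(np.radians(25.5)),0]);y=np.array([-x[1],x[0],0])
g=np.array([.473,-.2183,0])
for d in(.059,.03,0,-.02,-.045):
  print(d,[((proj(c,g+x*d+y*s+[0,0,z])-[250,80])*5).round() for z in(.006,.095) for s in(.009,-.009)])
to(g+[0,0,.066])
E
```

```text
0.059 [array([334., 125.]), array([400., 121.]), array([332., 117.]), array([412., 111.])]
0.03 [array([341., 233.]), array([406., 229.]), array([340., 248.]), array([419., 243.])]
0 [array([348., 342.]), array([412., 337.]), array([348., 379.]), array([426., 374.])]
-0.02 [array([353., 412.]), array([416., 408.]), array([354., 464.]), array([430., 460.])]
-0.045 [array([358., 499.]), array([421., 495.]), array([360., 568.]), array([436., 563.])]
t 1.85 tcp [ 0.4506 -0.2165  0.3221] F [-0.2  0.1 -0.3] M [-0.05  0.01 -0.03] w 0.0777
yaw tool x 21.78 y -68.22  z axis [-0.001  0.    -1.   ] q [-0.56 -0.02  1.25 -0.    1.91  0.63]
shift units [0.676 0.337 8.535]
```

Request:
jog_arm([
  {"translation":[0.67,0.3,0],"delta_rot":[0,0,0],"fingers":60},
  {"translation":[0,0,0],"delta_rot":[0,0,-0.62],"fingers":60},
  {"translation":[0,0,1],"delta_rot":[0,0,0],"fingers":60},
  {"translation":[0,0,1],"delta_rot":[0,0,0],"fingers":60},
  {"translation":[0,0,1],"delta_rot":[0,0,0],"fingers":60},
  {"translation":[0,0,1],"delta_rot":[0,0,0],"fingers":60},
  {"translation":[0,0,1],"delta_rot":[0,0,0],"fingers":60},
  {"translation":[0,0,1],"delta_rot":[0,0,0],"fingers":60},
  {"translation":[0,0,1],"delta_rot":[0,0,0],"fingers":60},
  {"translation":[0,0,0.8],"delta_rot":[0,0,0],"fingers":60},
  {"translation":[0,0,0.5],"delta_rot":[0,0,0],"fingers":60},
  {"translation":[0,0,0.3],"delta_rot":[0,0,0],"fingers":60},
  {"translation":[0,0,0],"delta_rot":[0,0,0],"fingers":60},
])

```text
time_s: 3.15
ee_pos: [0.4717, -0.217, 0.063]
tool_rot: [-3.062, -0.694, 0.004]
force: [-0.1, -0.0, 0.5]
width: 0.0601
```

```bash
python3 - <<'E'
from h import *
to((.4726,-.2174,.064))
E
```

```text
t 3.15 tcp [ 0.4717 -0.217   0.063 ] F [-0.1 -0.   0.5] M [-0.02 -0.04 -0.03] w 0.0601
yaw tool x 25.53 y -64.47  z axis [-0.003  0.001 -1.   ] q [-0.54  0.09  1.65 -0.    1.4   0.58]
shift units [ 0.022  0.024 -0.033]
```

Request:
jog_arm([
  {"translation":[0,0,0],"delta_rot":[0,0,0],"fingers":40},
  {"translation":[0,0,0],"delta_rot":[0,0,0],"fingers":25},
  {"translation":[0,0,0],"delta_rot":[0,0,0],"fingers":10},
  {"translation":[0,0,0],"delta_rot":[0,0,0],"fingers":5},
  {"translation":[0,0,0],"delta_rot":[0,0,0],"fingers":5},
  {"translation":[0,0,0],"delta_rot":[0,0,0],"fingers":5},
  {"translation":[0,0,0],"delta_rot":[0,0,0],"fingers":5},
  {"translation":[0,0,0],"delta_rot":[0,0,0],"fingers":5},
], force=55)

```text
time_s: 3.95
ee_pos: [0.4728, -0.2165, 0.0648]
tool_rot: [-3.062, -0.697, 0.0]
force: [-2.0, 3.3, 3.1]
width: 0.0171
```

```bash
python3 - <<'E'
from h import *
to(None)
E
```

```text
t 3.95 tcp [ 0.4728 -0.2165  0.0648] F [-2.   3.3  3.1] M [0.5  0.35 0.07] w 0.0171
yaw tool x 25.65 y -64.35  z axis [-0.     0.001 -1.   ] q [-0.54  0.09  1.65  0.    1.4   0.58]
```

Request:
jog_arm([
  {"translation":[0,0,-0.3],"delta_rot":[0,0,0],"fingers":5},
  {"translation":[0,0,-0.7],"delta_rot":[0,0,0],"fingers":5},
  {"translation":[0,0,-0.95],"delta_rot":[0,0,0],"fingers":5},
  {"translation":[0,0,-0.95],"delta_rot":[0,0,0],"fingers":5},
  {"translation":[0,0,-0.95],"delta_rot":[0,0,0],"fingers":5},
  {"translation":[0,0,-0.95],"delta_rot":[0,0,0],"fingers":5},
  {"translation":[0,0,-0.95],"delta_rot":[0,0,0],"fingers":5},
  {"translation":[0,0,-0.95],"delta_rot":[0,0,0],"fingers":5},
  {"translation":[0,0,-0.3],"delta_rot":[0,0,0],"fingers":5},
  {"translation":[0,0,0],"delta_rot":[0,0,0],"fingers":5},
])

```text
time_s: 4.95
ee_pos: [0.4735, -0.2176, 0.2755]
tool_rot: [3.061, 0.696, 0.003]
force: [-0.7, 0.3, -4.2]
width: 0.0178
```

Request:
jog_arm([
  {"translation":[0.37,-0.44,0],"delta_rot":[0,0,0],"fingers":5},
  {"translation":[0.74,-0.88,0],"delta_rot":[0,0,0],"fingers":5},
  {"translation":[0.74,-0.88,0],"delta_rot":[0,0,0],"fingers":5},
  {"translation":[0.74,-0.88,0],"delta_rot":[0,0,0],"fingers":5},
  {"translation":[0.74,-0.88,0],"delta_rot":[0,0,0],"fingers":5},
  {"translation":[0.74,-0.88,0],"delta_rot":[0,0,0],"fingers":5},
  {"translation":[0.74,-0.88,0],"delta_rot":[0,0,0],"fingers":5},
  {"translation":[0.74,-0.88,0],"delta_rot":[0,0,0],"fingers":5},
  {"translation":[0.74,-0.88,0],"delta_rot":[0,0,0],"fingers":5},
  {"translation":[0.74,-0.88,0],"delta_rot":[0,0,0],"fingers":5},
  {"translation":[0.74,-0.88,0],"delta_rot":[0,0,0],"fingers":5},
  {"translation":[0.37,-0.44,0],"delta_rot":[0,0,0],"fingers":5},
  {"translation":[0,0,0],"delta_rot":[0,0,0],"fingers":5},
])

```text
time_s: 6.25
ee_pos: [0.567, 0.1521, 0.2715]
tool_rot: [-3.062, -0.702, 0.007]
force: [-0.1, -0.3, -4.3]
width: 0.0174
```

Request:
jog_arm([
  {"translation":[0,0,0],"delta_rot":[0,0,-0.5],"fingers":5},
  {"translation":[0,0,0],"delta_rot":[0,0,-0.975],"fingers":5},
  {"translation":[0,0,0],"delta_rot":[0,0,-0.975],"fingers":5},
  {"translation":[0,0,0],"delta_rot":[0,0,-0.975],"fingers":5},
  {"translation":[0,0,0],"delta_rot":[0,0,-0.975],"fingers":5},
  {"translation":[0,0,0],"delta_rot":[0,0,-0.975],"fingers":5},
  {"translation":[0,0,0],"delta_rot":[0,0,-0.975],"fingers":5},
  {"translation":[0,0,0],"delta_rot":[0,0,-0.975],"fingers":5},
  {"translation":[0,0,0],"delta_rot":[0,0,-0.975],"fingers":5},
  {"translation":[0,0,0],"delta_rot":[0,0,-0.975],"fingers":5},
  {"translation":[0,0,0],"delta_rot":[0,0,-0.975],"fingers":5},
  {"translation":[0,0,0],"delta_rot":[0,0,-0.975],"fingers":5},
  {"translation":[0,0,0],"delta_rot":[0,0,-0.475],"fingers":5},
  {"translation":[0,0,0],"delta_rot":[0,0,0],"fingers":5},
  {"translation":[0,0,0],"delta_rot":[0,0,0],"fingers":5},
])

```text
time_s: 7.75
ee_pos: [0.5673, 0.1491, 0.2739]
tool_rot: [-2.109, -2.329, 0.002]
force: [0.1, 0.5, -3.9]
width: 0.0175
```

```bash
python3 - <<'E'
from h import *
to((.568,.151,.265))
c=snap('wrist','w3');d=snap('scene','s3')
i=cv2.resize(d['image'][60:240,240:480,::-1],(640,480),interpolation=cv2.INTER_CUBIC)
cv2.imwrite('pics/c3.png',np.vstack([cv2.resize(c['image'][:,:,::-1],(480,300)),cv2.resize(i,(480,300)) if 0 else i[90:390,80:560]]))
E
```

```text
t 7.75 tcp [0.5673 0.1491 0.2739] F [ 0.1  0.5 -3.9] M [-0.13 -0.1   0.02] w 0.0175
yaw tool x 95.68 y 5.68  z axis [-0.001 -0.001 -1.   ] q [ 0.16  0.17  1.15 -0.    1.83  0.06]
shift units [0.061 0.029 0.296]
```

View pics/w3.png

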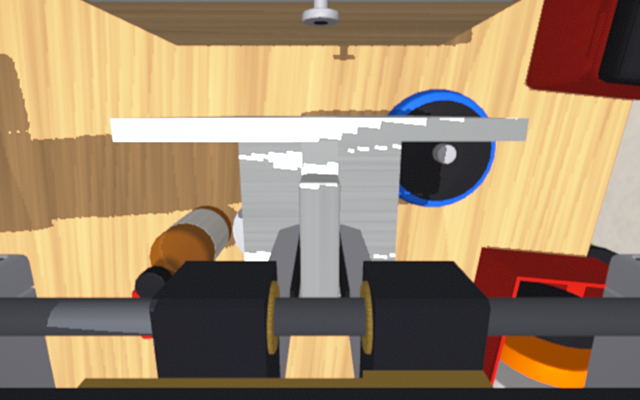

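```bash
python3 - <<'E'
from h import *
c=ld('w3')
a=plane(c,176,44.5,0);b=plane(c,472,43.5,0);d=a-b;y=np.degrees(np.arctan2(-d[0],d[1]));print('base',a,b,np.linalg.norm(d),y)
L=plane(c,111,118,.359);R=plane(c,527,118,.359);e=L-R;print('plate',L,R,np.linalg.norm(e),np.degrees(np.arctan2(-e[0],e[1])))
S=plane(c,320,17,.19);print('screw',S)
th=np.radians(95.7);n=np.array([np.cos(th),np.sin(th),0]);t=np.array([-n[1],n[0],0])
tcp=arm.sense()['ee_pos'];pl=(L+R)/2;m=(a+b)/2
for k,p in dict(base=m,plate=pl,screw=S,tcp=tcp).items(): print(k,'n %.4f t %.4f'%(p@n,p@t))
E
```

```text
base [0.38105878 0.27788474 0.        ] [0.73525394 0.31459957 0.        ] 0.35609295070097685 95.917976349471
plate [0.50765259 0.20891391 0.359     ] [0.61513691 0.21974716 0.359     ] 0.10802887889571569 95.75535535443949
screw [0.55516964 0.27924733 0.19      ]
base n 0.2393 t -0.5848
plate n 0.1575 t -0.5799
screw n 0.2227 t -0.5802
tcp n 0.0926 t -0.5795
```

```bash
python3 - <<'E'
from h import *
c=ld('w3');t=ld('top0')
th=np.radians(95.7);n=np.array([np.cos(th),np.sin(th),0]);tt=np.array([-n[1],n[0],0])
s=arm.sense()['ee_pos']
for p in(plane(c,150,285,.17),plane(t,317,256,.17),plane(c,205,212,0)):print(p,'rel n %.3f t %.3f'%((p-s)@n,(p-s)@tt))
to((s[0],s[1],.155))
E
```

```text
[0.4269641  0.05337386 0.17      ] rel n -0.082 t 0.149
[0.43007102 0.05195796 0.17      ] rel n -0.084 t 0.146
[0.42085065 0.0712168  0.        ] rel n -0.063 t 0.154
t 7.85 tcp [0.5674 0.1496 0.2741] F [ 0.2  0.3 -3.6] M [-0.09 -0.11  0.  ] w 0.0178
yaw tool x 95.74 y 5.74  z axis [-0.001 -0.001 -1.   ] q [ 0.16  0.17  1.15 -0.    1.83  0.06]
shift units [2.000e-03 2.000e-03 3.971e+00]
```

Request:
jog_arm([
  {"translation":[0,0,0.5],"delta_rot":[0,0,0],"fingers":5},
  {"translation":[0,0,0.9],"delta_rot":[0,0,0],"fingers":5},
  {"translation":[0,0,0.9],"delta_rot":[0,0,0],"fingers":5},
  {"translation":[0,0,0.9],"delta_rot":[0,0,0],"fingers":5},
  {"translation":[0,0,0.55],"delta_rot":[0,0,0],"fingers":5},
  {"translation":[0,0,0.2],"delta_rot":[0,0,0],"fingers":5},
  {"translation":[0.5,0,0],"delta_rot":[0,0,0],"fingers":5},
  {"translation":[0.5,0,0],"delta_rot":[0,0,0],"fingers":5},
  {"translation":[0.5,0,0],"delta_rot":[0,0,0],"fingers":5},
  {"translation":[0.3,0,0],"delta_rot":[0,0,0],"fingers":5},
  {"translation":[0,0,0],"delta_rot":[0,0,0],"fingers":5},
  {"translation":[0,0,0],"delta_rot":[0,0,0],"fingers":5},
])

```text
time_s: 9.05
ee_pos: [0.5621, 0.2045, 0.1563]
tool_rot: [2.104, 2.332, -0.0]
force: [-0.1, 0.0, -4.5]
width: 0.0177
```

```bash
python3 - <<'E'
from h import *
to((.5674,.1496,.155))
c=snap('wrist','w4');d=snap('scene','s4');t=snap('top','t4')
z=lambda i,x,y,w,h,W,H:cv2.resize(i[y:y+h,x:x+w,::-1],(W,H),interpolation=cv2.INTER_CUBIC)
cv2.imwrite('pics/c4.png',np.vstack([z(c['image'],80,0,480,160,780,260),np.hstack([z(d['image'],320,90,130,110,390,330),z(t['image'],180,150,130,110,390,330)])]))
E
```

```text
t 9.05 tcp [0.5621 0.2045 0.1563] F [-0.1  0.  -4.5] M [-0.13 -0.08  0.01] w 0.0177
yaw tool x 95.89 y 5.89  z axis [ 0.001 -0.001 -1.   ] q [ 0.25  0.21  1.33 -0.    1.6   0.15]
shift units [-1.837 -0.01   0.044]
```

View pics/c4.png

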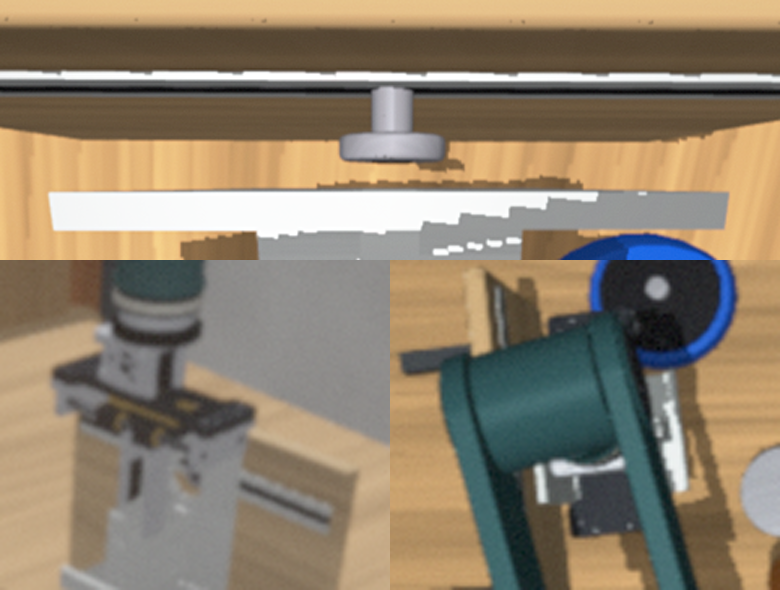

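Request:
jog_arm([
  {"translation":[0.1,0.02,0.03],"delta_rot":[0,0,0],"fingers":5},
  {"translation":[0.15,0,0],"delta_rot":[0,0,0],"fingers":5},
  {"translation":[0.1,0,0],"delta_rot":[0,0,0],"fingers":5},
  {"translation":[0.1,0,0],"delta_rot":[0,0,0],"fingers":5},
  {"translation":[0.05,0,0],"delta_rot":[0,0,0],"fingers":5},
  {"translation":[0,0,0],"delta_rot":[0,0,0],"fingers":5},
  {"translation":[0,0,0],"delta_rot":[0,0,0],"fingers":5},
])

```text
time_s: 9.9
ee_pos: [0.5611, 0.2191, 0.1551]
tool_rot: [2.105, 2.332, -0.0]
force: [0.7, 0.8, -3.3]
width: 0.0177
```

```bash
python3 - <<'E'
from h import *
to(None)
E
```

```text
t 9.9 tcp [0.5611 0.2191 0.1551] F [ 0.7  0.8 -3.3] M [-0.13 -0.12  0.01] w 0.0177
yaw tool x 95.84 y 5.84  z axis [ 0. -0. -1.] q [ 0.28  0.22  1.32 -0.    1.6   0.18]
```

Request:
jog_arm([
  {"translation":[0.08,0,0],"delta_rot":[0,0,0],"fingers":5},
  {"translation":[0.08,0,0],"delta_rot":[0,0,0],"fingers":5},
  {"translation":[0.08,0,0],"delta_rot":[0,0,0],"fingers":5},
  {"translation":[0.05,0,0],"delta_rot":[0,0,0],"fingers":5},
  {"translation":[0,0,0],"delta_rot":[0,0,0],"fingers":5},
  {"translation":[0,0,0],"delta_rot":[0,0,0],"fingers":5},
])

```text
time_s: 10.5
ee_pos: [0.5602, 0.2278, 0.155]
tool_rot: [2.105, 2.332, -0.0]
force: [-0.4, -0.5, -3.5]
width: 0.0175
```

Request:
jog_arm([
  {"translation":[0.05,0,0],"delta_rot":[0,0,0],"fingers":5},
  {"translation":[0.05,0,0],"delta_rot":[0,0,0],"fingers":5},
  {"translation":[0,0,0],"delta_rot":[0,0,0],"fingers":5},
])

```text
time_s: 10.8
ee_pos: [0.5599, 0.2291, 0.1551]
tool_rot: [2.106, 2.329, -0.004]
force: [-0.8, -5.0, -3.2]
width: 0.0174
```

Request:
jog_arm([
  {"translation":[0,0,0.1],"delta_rot":[0,0,0],"fingers":5},
  {"translation":[0,0,0.1],"delta_rot":[0,0,0],"fingers":5},
  {"translation":[0,0,0.1],"delta_rot":[0,0,0],"fingers":5},
  {"translation":[0,0,0.1],"delta_rot":[0,0,0],"fingers":5},
  {"translation":[0,0,0],"delta_rot":[0,0,0],"fingers":5},
])

```text
time_s: 11.3
ee_pos: [0.5607, 0.2293, 0.1433]
tool_rot: [2.105, 2.328, -0.001]
force: [1.9, -5.3, -3.0]
width: 0.0181
```

```bash
python3 - <<'E'
from h import *
to(None)
E
```

```text
t 11.3 tcp [0.5607 0.2293 0.1433] F [ 1.9 -5.3 -3. ] M [-0.68 -0.37 -0.12] w 0.0181
yaw tool x 95.75 y 5.75  z axis [ 0.002 -0.002 -1.   ] q [ 0.3   0.23  1.33 -0.    1.58  0.2 ]
```

Request:
jog_arm([
  {"translation":[0,0,0.1],"delta_rot":[0,0,0],"fingers":5},
  {"translation":[0,0,0.1],"delta_rot":[0,0,0],"fingers":5},
  {"translation":[0,0,0.1],"delta_rot":[0,0,0],"fingers":5},
  {"translation":[0,0,0.1],"delta_rot":[0,0,0],"fingers":5},
  {"translation":[0,0,0],"delta_rot":[0,0,0],"fingers":5},
])

```text
time_s: 11.8
ee_pos: [0.5607, 0.2293, 0.1313]
tool_rot: [2.105, 2.328, -0.001]
force: [0.8, -5.5, -3.1]
width: 0.0176
```

Request:
jog_arm([
  {"translation":[0,0,0.05],"delta_rot":[0,0,0],"fingers":5},
  {"translation":[0,0,0.05],"delta_rot":[0,0,0],"fingers":5},
  {"translation":[0,0,0],"delta_rot":[0,0,0],"fingers":5},
])

```text
time_s: 12.1
ee_pos: [0.5608, 0.2293, 0.1287]
tool_rot: [2.105, 2.328, -0.0]
force: [1.2, -6.0, -2.0]
width: 0.0176
```

```bash
python3 - <<'E'
from h import *
to(None)
E
```

```text
t 12.1 tcp [0.5608 0.2293 0.1287] F [ 1.2 -6.  -2. ] M [-0.73 -0.25 -0.07] w 0.0176
yaw tool x 95.76 y 5.76  z axis [ 0.002 -0.002 -1.   ] q [ 0.3   0.24  1.35 -0.    1.55  0.2 ]
```

Smooth so far; the last millimetres until the slot end bears on the shank.

Request:
jog_arm([
  {"translation":[0,0,0.05],"delta_rot":[0,0,0],"fingers":5},
  {"translation":[0,0,0.04],"delta_rot":[0,0,0],"fingers":5},
  {"translation":[0,0,0],"delta_rot":[0,0,0],"fingers":5},
])

```text
time_s: 12.4
ee_pos: [0.5609, 0.2294, 0.1265]
tool_rot: [2.105, 2.328, 0.0]
force: [0.1, -4.7, -0.9]
width: 0.0179
```

Request:
jog_arm([
  {"translation":[0,0,0.04],"delta_rot":[0,0,0],"fingers":5},
  {"translation":[0,0,0],"delta_rot":[0,0,0],"fingers":5},
])

```text
time_s: 12.6
ee_pos: [0.5609, 0.2293, 0.1265]
tool_rot: [2.105, 2.328, 0.001]
force: [-0.4, -5.7, 2.2]
width: 0.0176
```

```bash
python3 - <<'E'
from h import *
to(None)
c=snap('wrist','w5');d=snap('scene','s5')
z=lambda i,x,y,w,h,W,H:cv2.resize(i[y:y+h,x:x+w,::-1],(W,H),interpolation=cv2.INTER_CUBIC)
cv2.imwrite('pics/c5.png',np.vstack([z(c['image'],80,0,480,160,780,260),z(d['image'],300,90,160,68,780,331)]))
E
```

```text
t 12.6 tcp [0.5609 0.2293 0.1265] F [-0.4 -5.7  2.2] M [-0.85  0.12 -0.11] w 0.0176
yaw tool x 95.76 y 5.76  z axis [ 0.003 -0.002 -1.   ] q [ 0.3   0.24  1.36 -0.    1.55  0.2 ]
```

View pics/c5.png

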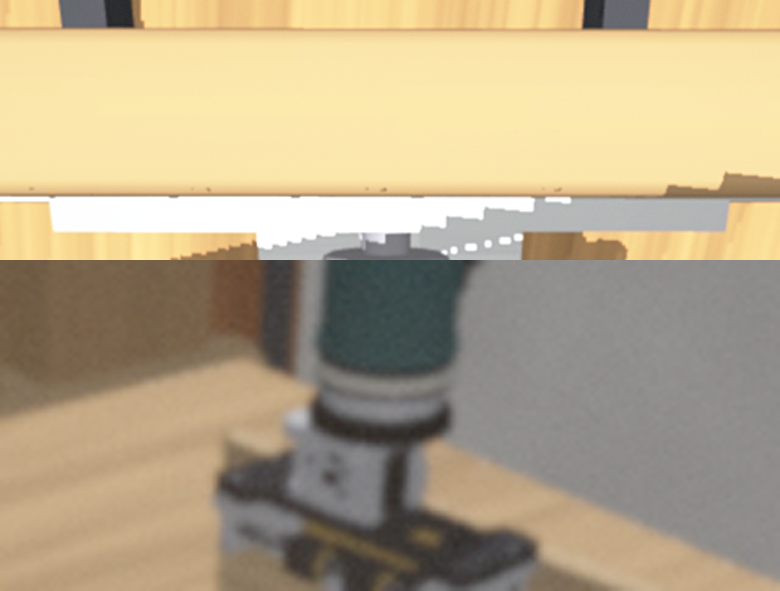

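The wrist view shows the plate flush with the board. The screw head is in front of it at about (386,250), and the screw now carries the weight. I'll release.

Request:
jog_arm([
  {"translation":[0,0,0],"delta_rot":[0,0,0],"fingers":20},
  {"translation":[0,0,0],"delta_rot":[0,0,0],"fingers":30},
  {"translation":[0,0,0],"delta_rot":[0,0,0],"fingers":45},
  {"translation":[0,0,0],"delta_rot":[0,0,0],"fingers":50},
  {"translation":[0,0,0],"delta_rot":[0,0,0],"fingers":50},
  {"translation":[0,0,0],"delta_rot":[0,0,0],"fingers":50},
], force=20)

```text
time_s: 13.3
ee_pos: [0.5598, 0.2309, 0.124]
tool_rot: [-2.105, -2.332, 0.0]
force: [-0.7, -0.0, -0.0]
width: 0.0497
```

Request:
jog_arm([
  {"translation":[0,0,-0.2],"delta_rot":[0,0,0],"fingers":50},
  {"translation":[0,0,-0.5],"delta_rot":[0,0,0],"fingers":50},
  {"translation":[0,0,-0.8],"delta_rot":[0,0,0],"fingers":50},
  {"translation":[-0.2,0,-0.9],"delta_rot":[0,0,0],"fingers":50},
  {"translation":[-0.5,0,-0.9],"delta_rot":[0,0,0],"fingers":50},
  {"translation":[-0.8,0,-0.6],"delta_rot":[0,0,0],"fingers":50},
  {"translation":[-0.8,0,-0.3],"delta_rot":[0,0,0],"fingers":50},
  {"translation":[-0.8,0,0],"delta_rot":[0,0,0],"fingers":50},
  {"translation":[-0.8,0,0],"delta_rot":[0,0,0],"fingers":50},
  {"translation":[0,0,0],"delta_rot":[0,0,0],"fingers":50},
  {"translation":[0,0,0],"delta_rot":[0,0,0],"fingers":50},
])

```text
time_s: 14.4
ee_pos: [0.572, 0.1143, 0.2514]
tool_rot: [2.106, 2.33, 0.002]
force: [-0.7, -0.0, -0.6]
width: 0.0499
```

```bash
python3 - <<'E'
from h import *
to(None)
c=snap('wrist','w6');d=snap('scene','s6')
z=lambda i,x,y,w,h,W,H:cv2.resize(i[y:y+h,x:x+w,::-1],(W,H),interpolation=cv2.INTER_CUBIC)
cv2.imwrite('pics/c6.png',np.hstack([z(c['image'],80,0,480,400,400,333),z(d['image'],320,100,140,120,388,333)]))
E
```

```text
t 14.4 tcp [0.572  0.1143 0.2514] F [-0.7 -0.  -0.6] M [-0.07 -0.11 -0.01] w 0.0499
yaw tool x 95.78 y 5.78  z axis [ 0.002  0.001 -1.   ] q [ 0.1   0.16  1.2   0.    1.78 -0.  ]
```

View pics/c6.png

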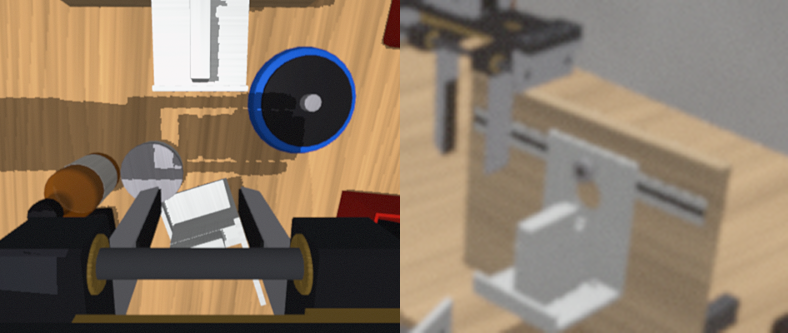

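```bash
python3 - <<'E'
from h import *
d=ld('s6');th=np.radians(95.75);n=np.array([np.cos(th),np.sin(th),0]);t=np.array([-n[1],n[0],0])
s=np.array([.555,.279,0])+n*.017
for z in(.202,.212,.240):print(z,[proj(d,s+t*k-n*.003+[0,0,z]).round(1) for k in(.055,-.055)])
print('seen (374,148) (405.6,160.5)')
a=ld('top0')['image'];b=viewer.camera('top')['image']
D=np.abs(a.astype(int)-b).max(2)[165:225,300:365];print('plain holder/tin diff px',(D>60).sum(),D.size)
print(arm.finish_job())
E
```

```text
0.202 [array([373.7, 149.2]), array([404.6, 161.9])]
0.212 [array([374., 146.]), array([405.1, 158.5])]
0.24 [array([374.8, 136.8]), array([406.3, 148.9])]
seen (374,148) (405.6,160.5)
plain holder/tin diff px 634 3900
the job is handed in; nothing more can be done
None
```

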